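Slide the junction box lid home and lock it with the quarter-turn fastener

TASK

On the steel panel, push the loose aluminium lid along its slideway until it is fully home against the end stop, then set a fingertip in the slot of the round quarter-turn fastener and turn it clockwise as far as it goes, so that its tongue locks the lid in. Turn the fastener by its slot only, never by pushing on the tongue; lift nothing, leave the roller, the photo-eye and the copper lugs where they are, and finish with the hand clear.

Things in the scene. Friction and masses are not known exactly. Their poses are not given: they have to be found in the camera images.
- fixture: steel panel fixed to the bench (place and yaw vary), 280 (x) by 255 (y) mm, upper face at z = 12 mm. Its x runs along the lid's slideway towards the end stop, roughly away from the robot; y left, z up; origin at bench level; the plate spans x -150 to 130, y -140 to 115 mm. Slideway centred on y = 45 mm, open at its -x end; fastener's axis at x = -15, y = -75 mm
- slideway_end (a point): centre of the slideway's end stop face, on the panel's upper face (panel frame x = 115, y = 45, z = 12 mm), axes as the panel's. The two rails, 113 mm apart, stand to 33 mm above the bench, from 260 mm before the stop, with a 4 mm lip over the lid's edges (underside 30 mm above the bench). The right rail has a gap 115 to 190 mm before the stop, where the tongue swings in
- lid: loose aluminium lid, plate 120 (x) by 110 (y) by 16 mm, 0.3 to 0.65 kg, flat on the panel in the slideway; origin at the centre of its underside, axes as the panel's. Slides along panel x; starts 65 to 95 mm short of home. Home: origin at panel x = 55, y = 45, z = 12 mm, its near (-x) edge, the one to push, then at x = -5 mm. Short of home it blocks the tongue
- cam (a joint): fastener's angle (rad) about its vertical axis: 0 = open, tongue along the panel's -x; grows clockwise seen from above to 1.571 = locked, at a dead stop, tongue along the panel's +y, in the slideway just behind the lid's near edge. Starts at 0 to 0.2; friction about 0.12 N m, no spring, stays where left
- slot_centre (a point): point on the fastener's axis level with its top, 50 mm above the bench; axes turn with it, -x along the tongue, z up. The fastener is a round steel rotor 104 mm in diameter; a straight slot across its middle along this x is 40 mm wide, 20 mm deep (floor 30 mm above the bench), with closed ends (4 mm rim): 96 mm long on the centre line, 86 mm along its walls
- tongue_tip (a point): middle of the end face of the flat steel locking tongue fixed to the rotor: 16 mm wide, 12 mm thick (15 to 27 mm above the bench), sticking out from under the rotor's rim to 80 mm from the fastener's axis; axes as point slot_centre's (-x outwards along the tongue). Not to be pushed directly
- roller: bystander: loose black sensor roller, 50 mm in diameter and 130 mm long, lying along its y between two 54 mm square end plates with stub shafts (171 mm overall); origin at the centre of its underside; on the bench left of the panel
- photo_eye: bystander: loose white plastic photo-eye housing, 32 by 50 by 45 mm high, with a black lens and a black stub on top (to 57 mm); origin at the centre of its underside; on the bench right of the panel
- lug1: bystander: loose copper terminal lug, about 61 mm long, 22 mm wide, 12 mm high, origin at the underside between barrel and palm; on the bench left of the panel
- lug2: bystander: loose copper terminal lug like the other; on the bench right of the panel
Mind the look-alikes: they are no part of the job. Of the things like the lid, leave any that is purple; of the rest the smaller one is meant.

How it is judged:
By the outcome, as a careful person would: the job done as asked, in the order asked, and still so for the second after the job is handed in, with the robot touching nothing.
It also fails if it takes over 48 s, if anything falls off the work surface, if the arm or the gripper's body presses on something with over 40 N, if the wrist force passes 120 N, or if a joint passes its speed limit or range.

ROBOT

A 6-joint arm with a two-finger parallel gripper is mounted at the origin on the work surface. World frame = base frame: x ahead of the robot, y to its left, z up, the work surface at z = 0. Lengths are in m, angles in degrees, forces in N, time in s.
With the tool pointing down it reaches from about 0.3 to 0.75 m from the base axis. Payload 8.5 kg.
Tool frame: the origin (TCP) lies at the centre of the arm's flange, where the gripper is bolted on; the fingertips stand 173 mm ahead of it and the grasp point (between the pads) lies env.pinch_z ahead of it (env.pinch_z is the distance from the TCP to the grasp point, in m); z points along the fingers, y is the line along which they close (so a half turn about z gives the same grasp; the last joint's range is limited). The gripper opens to 85 mm and grips with 20 to 120 N. Pads are 22 mm wide; open, the fingers measure 114 mm over their backs; the gripper's body (76 mm by 85 mm) begins 54 mm behind the grasp point. The pads swing forward as they close: fully open they stand 13 mm farther back than shut.
Start: joints at [-84.872, 21.807, 74.336, -0, 83.858, -12.336], TCP at [0.165, -0.525, 0.405] pointing down, gripper open.
Joint ranges: [-178.18, 178.18], [-50.72, 133.34], [12.68, 142.11], [-81.47, 261.47], [9.98, 163.14], [-165.26, 165.26]. Speed limits (degrees/s): [136.94, 136.94, 180, 180, 180, 180].

INTERFACE

Orientations are given as a 3x3 rotation matrix whose columns are the frame's x, y, z axes.
In Python, from rig import env, get_image, job, spotter gives the robot as it stands. The module is installed in compiled form; this text tells all that it offers.
- The arm moves only by the shell command python3 -m creep 'ROWS' [FORCE]. ROWS is text: rows parted by semicolons, each of 7 numbers parted by spaces: the turn, a rotation vector about the tool's x, y, z in units of 8 degrees (1.0 is 8 degrees), then the shift along the tool's x, y, z in units of 30 mm (1.0 is 30 mm), then the finger opening in mm, from 0 to 85.4. A call has 1 to 12 rows; each row is the pose to reach, as a shift and turn from the pose commanded when the call began, along the tool's axes at that moment; what a row does not reach only later rows make up. A row lasts 1/10 s, in which the tool goes at most 50 mm and 8.59 degrees, less where a joint would pass 70% of its speed; a pose out of reach is approached as far as the arm can. A call with a gripper value outside its range is refused whole. The fingers move at their own pace and stop on an object; FORCE is the grip in N (left out, the last holds). Time passes only in rows, so rows that repeat a pose let the fingers close. It gives the time, the measured TCP pose, the force, the opening and the grip force at its end, in the units of the state.
- env.observe(): the state, without advancing time (a new reading comes with each control period).
- get_image(name): name is "scene" or "top"; returns a dict with "image" (420x560x3 uint8, blue, green, red), "depth" (420x560 float32, m along the optical axis (not along the pixel's ray), 0 where there is no reading), "intrinsics" (3x3 intrinsics, pixels), "view" (4x4, takes a point from world to camera coordinates). Camera axes: x right, y up, looking along -z (the intrinsics and any distortion apply to the point x, -y, -z); pixel columns grow to the right and rows downward; lengths in m; the calibration is good to about 2 mm. A picture is of the moment at which its call begins.
- job.close_job(): hands the job in; it is judged then, once.
Trained networks look in a picture, given as the dict that the camera call returned (one of the last four; its "shot" number tells which), for a name from the list of things; names that differ only in an ending like _2 or _b are one class to them, and where a whole thing is asked for, a point or a joint stands for the part that bears it (a point fixed in the world has none). Each returns a list of dicts, best first, with "p" (0 to 1); they miss things now and then, are a little off and sometimes report something else, mostly with a low value. They report only what shows in the picture. A call takes as long as a camera call. They do not tell look-alikes from the thing itself.
- spotter.boxes_of(label, picture): "xy" ([column, row] in pixels, amid what is visible of it).
The state is a dict: "time_s": time; "q": joint angles; "qvel": joint speeds; "joint_efforts": joint torques, N m; "position": TCP position; "tool_rot": TCP orientation; "ft_force": force on the tool from outside, world axes, zero at the start; "wrist_torque": the same for the moment, N m; "grip_width": finger opening in m; "gripper_force": force on a finger pad.
Only numpy, scipy, OpenCV 4.12 (cv2) and the standard library are available. Lean on these libraries where they do the work, as an engineer would, in place of code of your own. Each camera call takes 0.05 s, during which the arm holds its last target. There are 200 camera calls.

## Working session

There is one attempt and no reset: what is moved stays moved. The work goes in short steps, Python scripts to look and compute and a shell command to move; the robot and the scene stay as the last step left them, time stands still between calls to the robot, and variables do not carry over. Pictures are saved under pics/ and viewed, at most 10 in all, crops included, and the job is handed in when it is done.

```bash
mkdir -p pics; cat > h.py <<'E'
import numpy as np,cv2
from rig import env,get_image,job,spotter
def pt(d,u,v,z=None):
    K=d["intrinsics"];V=np.linalg.inv(d["view"]);u=float(u);v=float(v)
    r=np.array([(u-K[0,2])/K[0,0],-(v-K[1,2])/K[1,1],-1.])
    o=V[:3,3];w=V[:3,:3]@r
    s=(z-o[2])/w[2] if z is not None else float(d["depth"][int(v),int(u)])
    return o+s*w
def px(d,p):
    c=d["view"]@np.r_[p,1];K=d["intrinsics"]
    return K[0,2]+K[0,0]*c[0]/-c[2],K[1,2]+K[1,1]*-c[1]/-c[2]
E
python3 - <<'E'
from h import *
for n in("top","scene"):
    d=get_image(n);cv2.imwrite(f"pics/{n}0.png",d["image"])
    for l in("fixture","lid","cam","tongue_tip","roller","photo_eye","lug1"):
        for b in spotter.boxes_of(l,d)[:4]:
            if b["p"]>.2:print(n,l,np.round(b["xy"]),round(b["p"],2),np.round(pt(d,*b["xy"]),3))
s=env.observe();print(s["time_s"],s["position"],s["tool_rot"],env.pinch_z,s["grip_width"])
E
```

```text
top fixture [316. 186.] 0.92 [0.58  0.007 0.05 ]
top lid [122. 154.] 0.78 [0.647 0.444 0.024]
top lid [282. 180.] 0.61 [0.594 0.08  0.034]
top lid [214. 314.] 0.58 [0.293 0.225 0.013]
top cam [329. 192.] 0.68 [ 0.571 -0.025  0.031]
top tongue_tip [333. 190.] 0.74 [ 0.576 -0.034  0.031]
top roller [209. 123.] 0.6 [0.716 0.245 0.05 ]
top photo_eye [409. 170.] 0.85 [ 0.622 -0.199  0.044]
top lug1 [203. 205.] 0.53 [0.538 0.259 0.003]
top lug1 [380. 242.] 0.47 [ 0.463 -0.146  0.003]
scene fixture [284. 274.] 0.57 [ 0.631 -0.025  0.042]
scene lid [249. 167.] 0.91 [0.317 0.214 0.015]
scene lid [406. 178.] 0.68 [0.658 0.427 0.024]
scene lid [307. 241.] 0.63 [0.605 0.084 0.03 ]
scene lid [392. 228.] 0.27 [0.731 0.216 0.049]
scene cam [258. 266.] 0.65 [ 0.573 -0.033  0.03 ]
scene cam [283. 273.] 0.43 [ 0.631 -0.026  0.046]
scene cam [306. 242.] 0.41 [0.605 0.083 0.029]
scene roller [392. 229.] 0.89 [0.732 0.216 0.048]
scene photo_eye [214. 338.] 0.6 [ 0.631 -0.208  0.044]
scene lug1 [181. 277.] 0.53 [ 0.458 -0.14   0.004]
scene lug1 [328. 195.] 0.51 [0.534 0.265 0.003]
0.8 [ 0.16503734 -0.52461946  0.40473969] [[ 9.53921182e-01  3.00057291e-01  7.27315639e-06]
 [ 3.00057291e-01 -9.53921182e-01 -2.87584865e-05]
 [-1.69117563e-06  2.96156931e-05 -1.00000000e+00]] 0.1547 0.08534522559231245
```

View pics/top0.png

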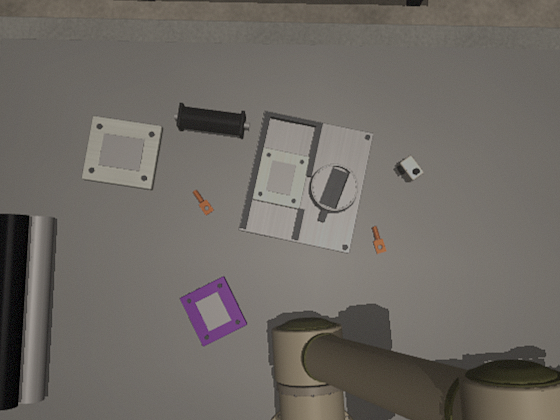

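View pics/scene0.png

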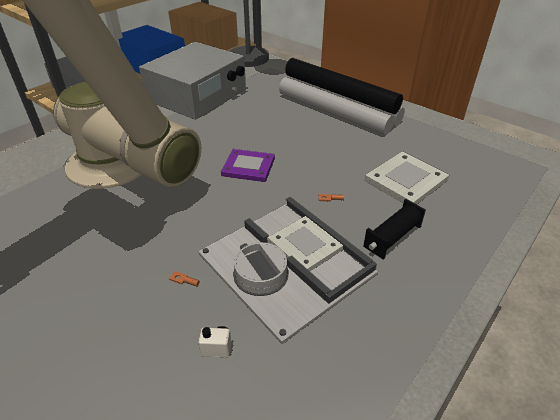

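The top view has three lid look-alikes: a large aluminium one at (122,153), a purple one at (213,312), and a smaller aluminium one in the slideway at (281,178). I choose (281,178). The fastener is at (333,188) with its tongue towards (322,216). Next I fit the panel pose from depth.

```bash
cat >> h.py <<'E'
def cloud(d):
    K=d["intrinsics"];V=np.linalg.inv(d["view"]);D=d["depth"]
    v,u=np.mgrid[:D.shape[0],:D.shape[1]]
    P=np.stack([(u-K[0,2])/K[0,0]*D,-(v-K[1,2])/K[1,1]*D,-D],-1)
    return P@V[:3,:3].T+V[:3,3]
E
python3 - <<'E'
from h import *
d=get_image("top");P=cloud(d);ok=d["depth"]>0
roi=np.zeros(ok.shape,bool);roi[105:258,235:380]=1
m=roi&ok&(P[...,2]>.008)&(P[...,2]<.06)
n,lab,st,_=cv2.connectedComponentsWithStats(m.astype(np.uint8));k=1+np.argmax(st[1:,4]);m=lab==k
q=P[m];print(len(q))
(c,sz,a)=cv2.minAreaRect(q[:,:2].astype(np.float32));print("rect",c,sz,a)
for lo,hi in((.009,.015),(.025,.03),(.0305,.036),(.046,.054)):print(lo,((q[:,2]>lo)&(q[:,2]<hi)).sum())
r=q[(q[:,2]>.045)&(q[:,2]<.056)];print("rotor",cv2.minEnclosingCircle(r[:,:2].astype(np.float32)),np.median(r[:,2]))
# yaw
yaw=a if abs(a)<45 else a-90
yaw=np.deg2rad(yaw);R=np.array([[np.cos(yaw),-np.sin(yaw)],[np.sin(yaw),np.cos(yaw)]])
cen=np.array(c);org=cen-R@np.array([-.01,-.0125]);print("yaw",np.rad2deg(yaw),"org",org,"fast pred",org+R@[-.015,-.075])
L=(q[:,:2]-org)@R
lid=(abs(L[:,1]-.045)<.03)&(q[:,2]>.022)
print("lid x",np.percentile(L[lid,0],[.5,1,5,50,95,99,99.5]),np.median(q[lid,2]))
t=(L[:,1]<-.05)&(L[:,1]>-.13)&(q[:,2]>.018)&(L[:,0]<-.072);print("tongue",L[t].mean(0),L[t].min(0),t.sum())
# overlay check
im=d["image"].copy()
def dot(x,y,z,col):
    w=org+R@[x,y];p=px(d,np.r_[w,z]);cv2.circle(im,(int(round(p[0])),int(round(p[1]))),1,col,-1)
for x,y in((-.15,-.14),(-.15,.115),(.13,-.14),(.13,.115)):dot(x,y,.012,(0,0,255))
for t_ in range(0,360,20):dot(-.015+.052*np.cos(np.deg2rad(t_)),-.075+.052*np.sin(np.deg2rad(t_)),.05,(0,255,0))
dot(.115,.045,.012,(255,0,0));dot(-.005,.045,.012,(255,0,0))
cv2.imwrite("pics/crop1.png",cv2.resize(im[100:260,230:390],None,fx=3.6,fy=3.6,interpolation=cv2.INTER_NEAREST))
E
```

```text
13442
rect (0.5953249931335449, 0.02672158181667328) (0.2551312744617462, 0.28037524223327637) 79.35884094238281
0.009 5980
0.025 2045
0.0305 2134
0.046 915
rotor ((0.5790730118751526, -0.03341720253229141), 0.05211038887500763) 0.05011928059398185
yaw -10.641159057617188 org [0.60746124 0.03716004] fast pred [ 0.57886989 -0.03378032]
lid x [-0.07564953 -0.07515373 -0.06986458 -0.0110725   0.11792894  0.12333668
  0.12416493] 0.0291188707899388
tongue [-0.08883874 -0.07143921] [-0.14044624 -0.12863626] 89
```

View pics/crop1.png

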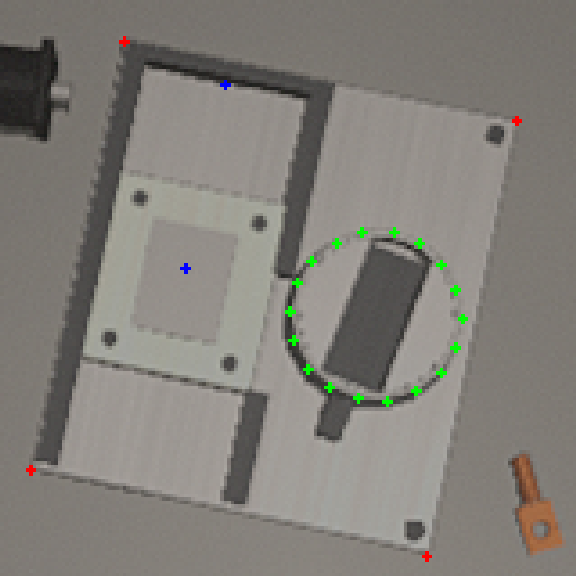

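The red, green and blue overlay points sit on the plate corners (crop 125,42 / 516,121 / 427,556 / 31,470), the rotor rim and the stop. The chosen lid is in the slideway, with its near edge at panel x ≈ -76 mm. The cam is slightly turned, with the tongue at crop (328,430).

```bash
cat >> h.py <<'E'
from scipy.spatial.transform import Rotation as Ro
YAW=-10.64;ORG=np.array([.60746,.03716])
def w(x,y):
    a=np.deg2rad(YAW);return ORG+np.array([[np.cos(a),-np.sin(a)],[np.sin(a),np.cos(a)]])@[x,y]
def row(p,yy):
    """row values to bring TCP to world p, tool pointing down, tool y at world yaw yy"""
    s=env.observe();R=np.array(s["tool_rot"]);a=np.deg2rad(yy)
    T=np.array([[-np.sin(a),np.cos(a),0],[np.cos(a),np.sin(a),0],[0,0,-1.]])
    if np.linalg.det(T)<0: T[:,0]*=1
    y=np.array([np.cos(a),np.sin(a),0]);z=np.array([0,0,-1.]);T=np.stack([np.cross(y,z),y,z],1)
    print(np.round(Ro.from_matrix(R.T@T).as_rotvec(degrees=True)/8,2),np.round(R.T@(np.array(p)-s["position"])/.03,2))
E
python3 - <<'E'
from h import *
row([*w(-.115,.045),.28],-100.64)
row([*w(-.115,.045),.190],-100.64)
d=get_image("top");P=cloud(d)
# slot angle: floor points in rotor
c=w(-.015,-.075);q=P.reshape(-1,3);r=np.hypot(*(q[:,:2]-c).T)
s=q[(r<.046)&(q[:,2]<.036)&(q[:,2]>.02)][:,:2];u,_,vt=np.linalg.svd(s-s.mean(0));print(len(s),s.mean(0)-c,np.rad2deg(np.arctan2(vt[0,1],vt[0,0])))
E
```

```text
[-0.   -0.    3.51] [ 17.01 -16.57   4.16]
[-0.   -0.    3.51] [ 17.01 -16.57   7.16]
686 [ 2.48183955e-05 -5.03874891e-04] 160.17303813488354
```

```bash
python3 -m creep '0 0 3.5 17 -16.5 4.2 0; 0 0 3.5 17 -16.5 4.2 0; 0 0 3.5 17 -16.5 4.2 0; 0 0 3.5 17 -16.5 4.2 0; 0 0 3.5 17 -16.5 4.2 0; 0 0 3.5 17 -16.5 4.2 0; 0 0 3.5 17 -16.5 4.2 0; 0 0 3.5 17 -16.5 4.2 0; 0 0 3.5 17 -16.5 4.2 0; 0 0 3.5 17 -16.5 4.2 0; 0 0 3.5 17 -16.5 4.2 0; 0 0 3.5 17 -16.5 4.2 0' 30
python3 -m creep '0 0 0 0 0 0 0; 0 0 0 0 0 0 0'
python3 - <<'E'
from h import *
row([*w(-.115,.045),.28],-100.64)
row([*w(-.115,.045),.190],-100.64)
E
```

```text
time_s: 2.1
position: [0.4464, -0.0033, 0.3]
tool_rot: [[0.983, -0.183, 0.001], [-0.183, -0.983, -0.0], [0.001, 0.0, -1.0]]
ft_force: [1.1, -1.2, 0.6]
grip_width: 0.0
gripper_force: 0.0
time_s: 2.3
position: [0.4459, -0.0045, 0.2999]
tool_rot: [[0.984, -0.18, -0.001], [-0.18, -0.984, -0.0], [-0.0, 0.0, -1.0]]
ft_force: [0.1, -0.6, -0.5]
grip_width: 0.0002
gripper_force: 0.0
[0.   0.   0.03] [ 1.22 -3.86  0.66]
[0.   0.   0.03] [ 1.22 -3.86  3.66]
```

```bash
python3 -m creep '0 0 0 1.2 -3.85 0.65 0; 0 0 0 1.2 -3.85 0.65 0; 0 0 0 1.2 -3.85 0.65 0; 0 0 0 1.2 -3.85 0.65 0; 0 0 0 1.2 -3.85 0.65 0; 0 0 0 1.2 -3.85 2 0; 0 0 0 1.2 -3.85 3 0; 0 0 0 1.2 -3.85 3.65 0; 0 0 0 1.2 -3.85 3.65 0; 0 0 0 1.2 -3.85 3.65 0'
python3 - <<'E'
from h import *
row([*w(-.016,.045),.190],-100.64)
d=get_image("scene");cv2.imwrite("pics/s2.png",cv2.resize(d["image"][120:340,150:440],None,fx=2.5,fy=2.5))
E
```

```text
time_s: 3.3
position: [0.5024, 0.1004, 0.1915]
tool_rot: [[0.983, -0.185, 0.001], [-0.185, -0.983, -0.0], [0.001, 0.0, -1.0]]
ft_force: [0.7, 0.2, -0.3]
grip_width: -0.0002
gripper_force: 0.0
[ 0. -0. -0.] [ 3.3  -0.08  0.05]
```

View pics/s2.png

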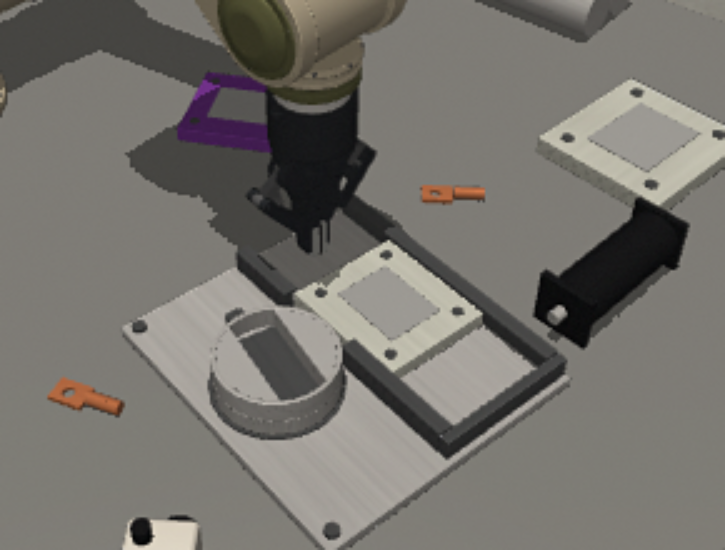

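The closed fingertips (crop 317,240) stand in the slideway just behind the lid. I push gently.

```bash
python3 -m creep '0 0 0 0.3 0 0 0; 0 0 0 0.6 0 0 0; 0 0 0 0.9 0 0 0; 0 0 0 1.2 0 0 0; 0 0 0 1.5 0 0 0; 0 0 0 1.8 0 0 0; 0 0 0 2.1 0 0 0; 0 0 0 2.4 0 0 0; 0 0 0 2.65 0 0 0; 0 0 0 2.85 0 0 0; 0 0 0 3 0 0 0; 0 0 0 3 0 0 0'
python3 -m creep '0 0 0 0.08 0 0 0; 0 0 0 0.16 0 0 0; 0 0 0 0.22 0 0 0; 0 0 0 0.22 0 0 0'
python3 - <<'E'
from h import *
row([*w(-.016,.045),.190],-100.64)
d=get_image("top");q=cloud(d).reshape(-1,3);a=np.deg2rad(YAW);L=(q[:,:2]-ORG)@np.array([[np.cos(a),-np.sin(a)],[np.sin(a),np.cos(a)]])
cv2.imwrite("pics/t3.png",cv2.resize(d["image"][100:260,230:390],None,fx=3.6,fy=3.6))
m=(q[:,2]>.024)&(q[:,2]<.031)&(abs(L[:,1]-.045)<.045);print(np.percentile(L[m,0],[.5,1,2,98,99,99.5]))
E
```

```text
time_s: 4.55
position: [0.5913, 0.085, 0.1905]
tool_rot: [[0.983, -0.183, 0.001], [-0.183, -0.983, -0.0], [0.001, -0.0, -1.0]]
ft_force: [0.1, -0.4, -0.0]
grip_width: 0.0001
gripper_force: 0.0
time_s: 4.95
position: [0.5974, 0.0839, 0.1906]
tool_rot: [[0.983, -0.183, 0.0], [-0.183, -0.983, -0.0], [0.0, -0.0, -1.0]]
ft_force: [0.2, -0.3, -0.5]
grip_width: 0.0001
gripper_force: 0.1
[-0.   -0.    0.01] [ 0.08 -0.03  0.02]
[0.07521651 0.07587543 0.07744001 0.12366182 0.1244527  0.12517239]
```

View pics/t3.png

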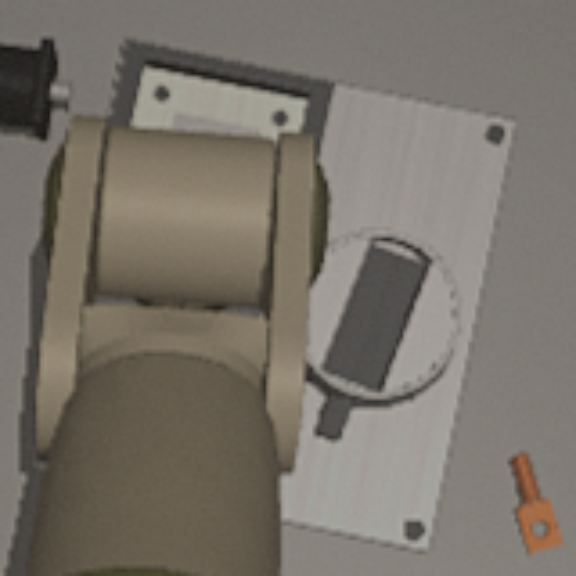

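The lid is nearly at the stop (its far holes are at crop 162,93 and 280,117) and there is no contact force yet. I creep on.

```bash
python3 -m creep '0 0 0 0.04 0 0 0; 0 0 0 0.08 0 0 0; 0 0 0 0.08 0 0 0'
python3 -m creep '0 0 0 0.04 0 0 0; 0 0 0 0.08 0 0 0; 0 0 0 0.08 0 0 0'
```

```text
time_s: 5.3
position: [0.5996, 0.0835, 0.1906]
tool_rot: [[0.983, -0.183, 0.0], [-0.183, -0.983, -0.0], [0.0, -0.0, -1.0]]
ft_force: [-2.3, 0.6, 0.7]
grip_width: 0.0001
gripper_force: 0.7
time_s: 5.6
position: [0.6015, 0.0832, 0.1906]
tool_rot: [[0.983, -0.183, -0.002], [-0.183, -0.983, 0.0], [-0.002, 0.0, -1.0]]
ft_force: [-6.8, 1.0, 3.7]
grip_width: -0.0004
gripper_force: 3.0
```

```bash
python3 -m creep '0 0 0 0.05 0 0 0; 0 0 0 0.1 0 0 0; 0 0 0 0.1 0 0 0'
```

```text
time_s: 5.9
position: [0.6028, 0.0832, 0.1905]
tool_rot: [[0.983, -0.182, -0.009], [-0.182, -0.983, 0.001], [-0.009, 0.001, -1.0]]
ft_force: [-17.0, 3.0, 11.4]
grip_width: 0.0004
gripper_force: 8.9
```

The force has risen to 17 N, so the lid is against the stop. I back off and lift.

```bash
python3 -m creep '0 0 0 -0.5 0 0 0; 0 0 0 -0.9 0 0 0; 0 0 0 -0.9 0 -1.5 0; 0 0 0 -0.9 0 -3 0; 0 0 0 -0.9 0 -3.3 0; 0 0 0 -0.9 0 -3.3 0'
python3 - <<'E'
from h import *
row([*w(-.015,-.075),.29],-19.8)
row([*w(-.015,-.075),.212],-19.8)
E
```

```text
time_s: 6.5
position: [0.5786, 0.0874, 0.2912]
tool_rot: [[0.983, -0.183, 0.005], [-0.183, -0.983, -0.0], [0.005, -0.001, -1.0]]
ft_force: [0.1, -0.0, -0.8]
grip_width: 0.0002
gripper_force: 0.0
[  0.02  -0.03 -10.09] [0.75 3.97 0.04]
[  0.02  -0.03 -10.09] [0.74 3.97 2.64]
```

```bash
python3 -m creep '0 0 -10.1 0.75 3.95 0 45; 0 0 -10.1 0.75 3.95 0 45; 0 0 -10.1 0.75 3.95 0 45; 0 0 -10.1 0.75 3.95 0 45; 0 0 -10.1 0.75 3.95 0 45; 0 0 -10.1 0.75 3.95 0 45; 0 0 -10.1 0.75 3.95 0 45; 0 0 -10.1 0.75 3.95 0 45; 0 0 -10.1 0.75 3.95 0 45; 0 0 -10.1 0.75 3.95 0 45; 0 0 -10.1 0.75 3.95 0 45; 0 0 -10.1 0.75 3.95 0 45'
python3 - <<'E'
from h import *
row([*w(-.015,-.075),.29],-19.8)
row([*w(-.015,-.075),.214],-19.8)
d=get_image("scene");im=d["image"].copy()
for x in(-.005,.115):
  for y in(0.0,.09):
    p=px(d,np.r_[w(x,y),.028 if x<0 else .033]);cv2.circle(im,tuple(int(round(t)) for t in p),1,(0,0,255),-1)
cv2.imwrite("pics/s4.png",cv2.resize(im[120:340,150:440],None,fx=2.5,fy=2.5))
E
```

```text
time_s: 7.7
position: [0.5788, -0.0332, 0.2883]
tool_rot: [[0.34, 0.94, -0.002], [0.94, -0.34, 0.0], [-0.0, -0.002, -1.0]]
ft_force: [0.1, 0.1, 0.2]
grip_width: 0.0451
gripper_force: 0.0
[-0.01  0.   -0.01] [-0.02  0.01 -0.06]
[-0.01  0.   -0.01] [-0.02  0.01  2.48]
```

View pics/s4.png

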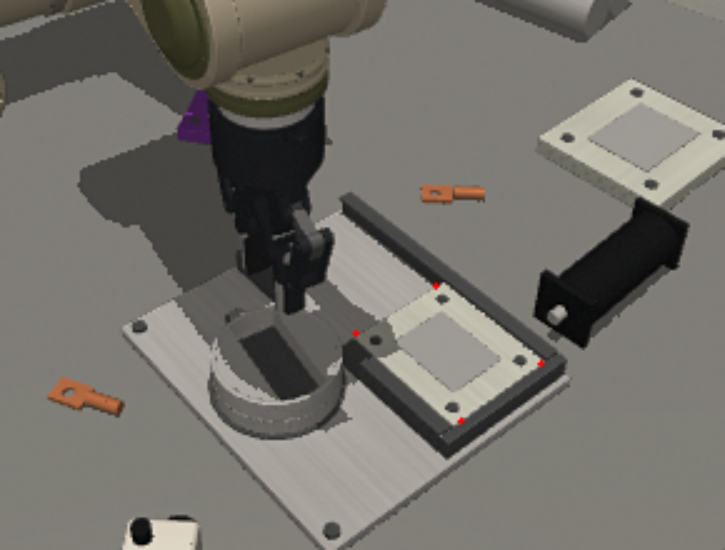

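The lid is home: its near corners sit on the predicted marks (crop 356,334 and 437,286). The hand is above the slot, so I descend into it.

```bash
python3 -m creep '0 0 0 0 0 1 45; 0 0 0 0 0 1.8 45; 0 0 0 0 0 2.2 45; 0 0 0 0 0 2.5 45; 0 0 0 0 0 2.7 45; 0 0 0 0 0 2.7 45'
```

```text
time_s: 8.35
position: [0.5789, -0.0332, 0.2084]
tool_rot: [[0.338, 0.941, -0.0], [0.941, -0.338, 0.0], [-0.0, -0.0, -1.0]]
ft_force: [-0.5, 0.9, 0.5]
grip_width: 0.0451
gripper_force: 0.0
```

```bash
python3 -m creep '0 0 0.8 0 0 0 45; 0 0 1.6 0 0 0 45; 0 0 2.4 0 0 0 45; 0 0 3.2 0 0 0 45; 0 0 4 0 0 0 45; 0 0 4.8 0 0 0 45; 0 0 5 0 0 0 45'
python3 - <<'E'
from h import *
print(env.observe()["wrist_torque"])
E
python3 -m creep '0 0 0.8 0 0 0 45; 0 0 1.6 0 0 0 45; 0 0 2.4 0 0 0 45; 0 0 3.2 0 0 0 45; 0 0 4 0 0 0 45; 0 0 4.8 0 0 0 45; 0 0 5 0 0 0 45'
python3 - <<'E'
from h import *
s=env.observe();print(s["wrist_torque"],s["q"])
d=get_image("scene");cv2.imwrite("pics/s5.png",cv2.resize(d["image"][120:340,150:440],None,fx=2.5,fy=2.5))
E
```

```text
time_s: 9.05
position: [0.5787, -0.0332, 0.2094]
tool_rot: [[0.865, 0.502, 0.0], [0.502, -0.865, -0.0], [0.0, 0.001, -1.0]]
ft_force: [-2.7, -2.1, 1.7]
grip_width: 0.045
gripper_force: 1.9
[-0.12748333  0.40039391  0.17942404]
time_s: 9.75
position: [0.5792, -0.033, 0.2094]
tool_rot: [[0.986, -0.169, 0.003], [-0.169, -0.986, -0.0], [0.003, -0.0, -1.0]]
ft_force: [1.5, 2.0, 1.8]
grip_width: 0.045
gripper_force: 2.6
[ 0.33581071 -0.31357937  0.11518681] [-1.49498523e+01  3.65051525e+01  8.43410365e+01  3.76014435e-02
  5.90108574e+01  8.47850562e+01]
```

View pics/s5.png

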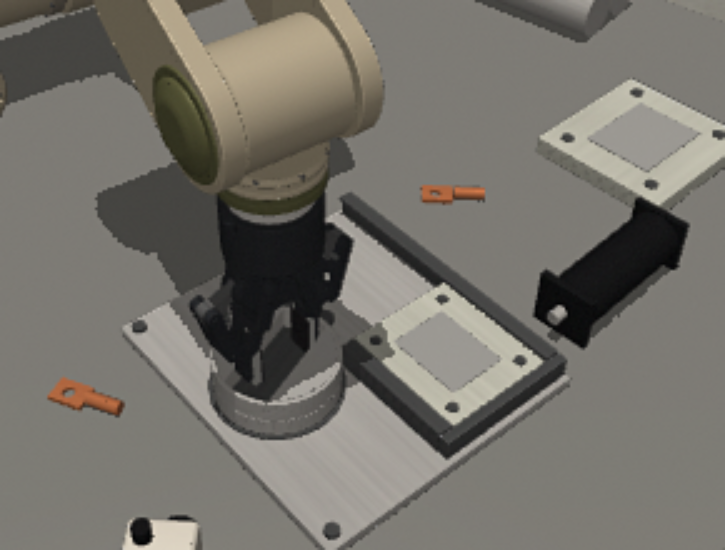

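The slot has turned with the hand, lagging by the play, and its tongue is entering by the lid's near edge. I keep turning in small steps until the torque rises.

```bash
t(){ python3 -c "
from rig import env;s=env.observe();print('T',s['wrist_torque'])"; }
python3 -m creep '0 0 0.5 0 0 0 45; 0 0 1 0 0 0 45; 0 0 1.4 0 0 0 45; 0 0 1.4 0 0 0 45';t
python3 -m creep '0 0 0.3 0 0 0 45; 0 0 0.4 0 0 0 45; 0 0 0.4 0 0 0 45';t
```

```text
time_s: 10.2
position: [0.5793, -0.0331, 0.2093]
tool_rot: [[0.935, -0.355, 0.003], [-0.355, -0.935, -0.0], [0.003, -0.001, -1.0]]
ft_force: [3.8, 0.5, 1.4]
grip_width: 0.045
gripper_force: 1.9
T [ 0.25119349 -0.62594515  0.02447671]
time_s: 10.5
position: [0.5794, -0.0332, 0.2092]
tool_rot: [[0.914, -0.406, 0.003], [-0.406, -0.914, -0.0], [0.003, -0.001, -1.0]]
ft_force: [5.5, 2.1, 2.4]
grip_width: 0.0451
gripper_force: 2.7
T [ 0.2976981  -0.70596691  0.08334666]
```

```bash
t(){ python3 -c "
from rig import env;s=env.observe();print('T',s['wrist_torque'])"; }
python3 -m creep '0 0 0.3 0 0 0 45; 0 0 0.5 0 0 0 45; 0 0 0.5 0 0 0 45';t
python3 -m creep '0 0 0.3 0 0 0 45; 0 0 0.4 0 0 0 45; 0 0 0.4 0 0 0 45';t
```

```text
time_s: 10.8
position: [0.5794, -0.0332, 0.2092]
tool_rot: [[0.883, -0.469, 0.003], [-0.469, -0.883, -0.0], [0.003, -0.001, -1.0]]
ft_force: [4.1, 2.3, 0.9]
grip_width: 0.0452
gripper_force: 2.5
T [ 0.29097009 -0.77020686  0.04229328]
time_s: 11.1
position: [0.5795, -0.0332, 0.2093]
tool_rot: [[0.856, -0.517, 0.003], [-0.517, -0.856, -0.001], [0.003, -0.001, -1.0]]
ft_force: [5.5, 1.9, 2.0]
grip_width: 0.0449
gripper_force: 4.8
T [ 0.27740281 -0.80971876  0.18651432]
```

```bash
t(){ python3 -c "
from rig import env;s=env.observe();print('T',s['wrist_torque'])"; }
python3 -m creep '0 0 0.3 0 0 0 45; 0 0 0.4 0 0 0 45; 0 0 0.4 0 0 0 45';t
python3 - <<'E'
from h import *
d=get_image("top");cv2.imwrite("pics/t6.png",cv2.resize(d["image"][100:260,230:390],None,fx=3.6,fy=3.6))
E
```

```text
time_s: 11.4
position: [0.5794, -0.0336, 0.2095]
tool_rot: [[0.827, -0.562, 0.003], [-0.562, -0.827, -0.003], [0.004, 0.0, -1.0]]
ft_force: [4.1, -4.0, 4.3]
grip_width: 0.0451
gripper_force: 39.5
T [-0.40157055 -0.99303057  2.06227755]
```

View pics/t6.png

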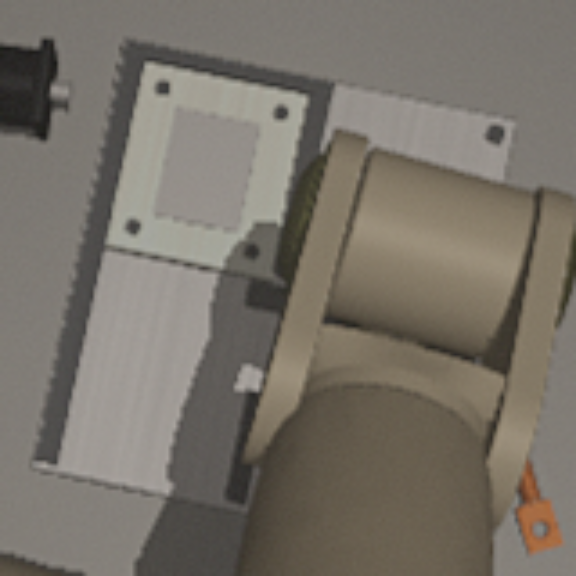

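The torque jumped to 2 N·m, which is the dead stop. The tongue shows at crop (262,295) just behind the lid's edge. I back off within the play and lift.

```bash
python3 -m creep '0 0 -0.8 0 0 0 45; 0 0 -1.6 0 0 0 45; 0 0 -1.8 0 0 0 45; 0 0 -1.8 0 0 -1 45; 0 0 -1.8 0 0 -2 45; 0 0 -1.8 0 0 -3.3 45; 0 0 -1.8 0 0 -3.3 45; 0 0 -1.8 -3 0 -3.3 45; 0 0 -1.8 -6 0 -3.3 45; 0 0 -1.8 -6 0 -3.3 45; 0 0 -1.8 -6 0 -3.3 45; 0 0 -1.8 -6 0 -3.3 45'
python3 -m creep '0 0 0 -1 4 -1 45; 0 0 0 -1 4 -1 45; 0 0 0 -1 4 -1 45; 0 0 0 -1 4 -1 45; 0 0 0 -1 4 -1 45'
python3 - <<'E'
from h import *
d=get_image("top");P=cloud(d)
cv2.imwrite("pics/t7.png",cv2.resize(d["image"][100:260,230:390],None,fx=3.6,fy=3.6))
c=w(-.015,-.075);q=P.reshape(-1,3);r=np.hypot(*(q[:,:2]-c).T)
s=q[(r<.046)&(q[:,2]<.036)&(q[:,2]>.02)][:,:2];u,_,vt=np.linalg.svd(s-s.mean(0));print(len(s),np.rad2deg(np.arctan2(vt[0,1],vt[0,0])))
a=np.deg2rad(YAW);L=(q[:,:2]-ORG)@np.array([[np.cos(a),-np.sin(a)],[np.sin(a),np.cos(a)]])
m=(q[:,2]>.022)&(q[:,2]<.031)&(abs(L[:,1]-.06)<.03)&(L[:,0]<.11);print(np.percentile(L[m,0],[.5,1,2]))
E
```

```text
time_s: 12.65
position: [0.4274, 0.0705, 0.307]
tool_rot: [[0.939, -0.343, -0.004], [-0.343, -0.939, 0.001], [-0.004, 0.001, -1.0]]
ft_force: [0.7, -0.4, 0.1]
grip_width: 0.045
gripper_force: 0.0
time_s: 13.15
position: [0.3614, -0.0341, 0.3374]
tool_rot: [[0.938, -0.347, 0.0], [-0.347, -0.938, 0.0], [-0.0, -0.0, -1.0]]
ft_force: [0.1, 0.3, -0.4]
grip_width: 0.0448
gripper_force: 0.0
663 -100.25182461042343
[-0.00497289 -0.00464922 -0.00407222]
```

View pics/t7.png

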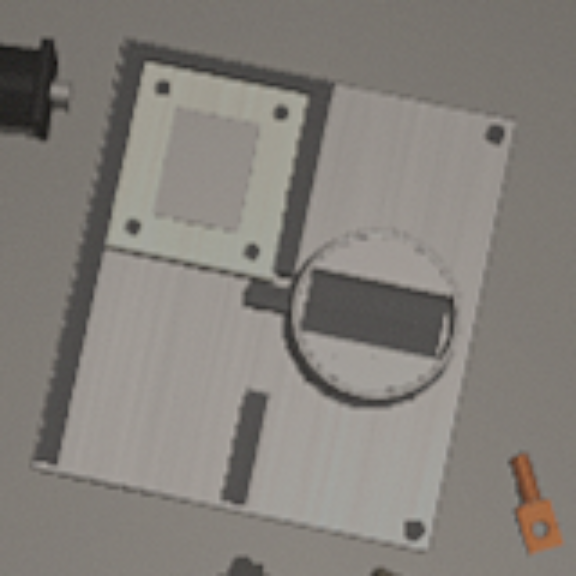

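The slot lies at -100.3° against the ideal -100.6°, the lid's edge is at -5 mm (home), and the tongue at crop (265,295) is behind the lid. The hand is clear, so I hand the job in.

```bash
python3 -c "
from rig import job;print(job.close_job())"
```

```text
the job is handed in; nothing more can be done
None
```

The lid is home against the end stop, the fastener is turned by its slot to the locked dead stop with its tongue behind the lid, the hand is clear, and the job was handed in at about 13 s (no verdict returned).

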